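# Close the oil bottle after filling

### The job

The amber oil bottle has just been filled. Lift the blue funnel out of its neck and hang it upright, spout down, in the steel ring of the funnel stand; then take the stopper from its dark wooden block and gently close the bottle with it, fully home so that its collar rests on the glass rim. Leave the bottle standing upright where it is, set the parts in place rather than dropping them, and do not disturb the other things on the bench.

Things in the scene. Friction and masses are not known exactly. Their poses are not given: they have to be found in the camera images.
- oil_bottle: Loose squat amber glass bottle, about 0.7 kg, standing upright on the bench: body 76 mm across up to 52 mm, sloping shoulder, neck 40 mm across (45 mm lip over the top 7 mm), 100 mm tall in all, open neck bore 29 mm across, 48 mm deep. Origin: centre of its underside, z up. At the start the funnel hangs in its neck.
- bottle_mouth (a point): Centre of the bottle's mouth, in the plane of the rim, 100 mm above the bottle's origin.
- funnel: Loose blue plastic funnel, about 60 g, 78 mm tall, hollow. Origin: centre of the spout's lower end, z up towards the wide end. Spout 12 mm across at z=0, 16 mm at z=30 mm; cone widens to 56 mm at z=60 mm; then an upright cylindrical collar 56 mm across up to z=78 mm, to be gripped across from outside. At the start it rests in the bottle neck, its origin about 40 mm below the rim.
- funnel_stand: Fixed stand: wooden board 100x100x15 mm with three thin steel posts (34 mm from the axis) that carry a steel ring with a conical seat of the funnel's taper. Origin: centre of the board's underside, z up.
- stand_seat (a point): Centre of the ring's upper edge, 82 mm above the bench, on the axis of the conical seat. The ring is 12 mm high, 55 mm across outside; its cone opens upward, 30 mm across inside at the bottom and 46 mm at the top. The seated funnel is centred by it and hangs with its origin about 52 mm below this point.
- stopper: Loose stopper, about 40 g, 75 mm tall, round. Origin: centre of the lower end of its cork plug, z up. Tapered cork plug 19 mm across at z=0 and 26 mm at z=30 mm; pale wooden collar 38 mm across from z=30 to z=35 mm; pale wooden knob 26 mm across from z=35 to z=75 mm, to be gripped. At the start it stands upright in the block.
- stopper_collar (a point): Centre of the underside of the stopper's collar, 30 mm above the stopper's origin; it lies at the mouth of the bottle when the stopper is home.
- stopper_block: Fixed dark wooden block 80x80x45 mm with a 30 mm hole, 37 mm deep, in the middle of its top, in which the stopper stands at the start, its collar resting on the block. Origin: centre of its underside.
- paint_tin: Bystander: loose cream tin with a teal lid, 72 mm across, 86 mm tall; origin at the centre of its underside. Not to be moved.
- sanding_block: Bystander: loose orange-brown sanding block 63x110x35 mm (long along its y); origin at the centre of its underside. Not to be moved.
- tape_measure: Bystander: loose yellow tape measure 37x88x64 mm (long along its y); origin at the centre of its underside. Not to be moved.
Mind the look-alikes: they are no part of the job. Of the things like the funnel, leave any that is red; of the rest the smaller one is meant. Of the things shaped like the stopper, the cork one is meant.

How it is judged:
On the way, in this order (a step that is already met when the one before it is completed fails the run):
1. the funnel hangs upright in the ring of the stand, let go (horizontal distance between funnel and stand_seat below 0.006 m and z of funnel in the frame of stand_seat between -0.06 and -0.044 m and angle between funnel's own z axis and vertical below 0.1 rad and contact force between funnel and the fingers below 0.1 N), for 0.2 s.
2. the stopper is fully home in the bottle's neck, let go (horizontal distance between stopper_collar and bottle_mouth below 0.004 m and z of stopper_collar in the frame of bottle_mouth below 0.003 m and angle between the z axis of stopper and the z axis of oil_bottle, either way round below 0.07 rad and contact force between stopper and the fingers below 0.1 N), for 0.2 s.
At the end, for the whole second after the job is handed in: Funnel upright (0.1 rad) in the ring, within 6 mm of its axis, spout end 44-60 mm below the ring's upper edge; stopper collar within 3 mm of the rim, 4 mm of its centre, 0.07 rad of its axis; bottle upright (0.05 rad), within 40 mm of its start; all released and at rest (all of step 1 and all of step 2 and angle between oil_bottle's own z axis and vertical below 0.05 rad and distance of oil_bottle from where it was at the start of the episode below 0.04 m and linear speed of each of oil_bottle, funnel, stopper below 0.02 m/s); the robot touches nothing.
It fails at once if the bottle is tipped by more than 0.3 rad (angle between oil_bottle's own z axis and vertical above 0.3 rad).
It fails at once if the stopper is pressed on the bottle with more than 40 N (contact force between stopper and oil_bottle above 40 N).
It fails at once if the funnel or the stopper is dropped (falls free faster than 0.8 m/s, about 35 mm) ((contact force between funnel and the fingers below 0.02 N and linear speed of funnel above 0.8 m/s) or (contact force between stopper and the fingers below 0.02 N and linear speed of stopper above 0.8 m/s)).
It fails at once if a bystander is moved by more than 20 mm (distance of any of paint_tin, sanding_block, tape_measure from where it was at the start of the episode above 0.02 m).
It also fails if it takes over 72 s, if anything falls off the work surface, if the arm or the gripper's body presses on something with over 40 N, if the wrist force passes 120 N, or if a joint passes its speed limit or range.

### The arm

A 6-joint arm with a two-finger parallel gripper is mounted at the origin on a cart in front of the work surface, level with it; the furniture and walls round the work are solid. World frame = base frame: x ahead of the robot, y to its left, z up, the work surface at z = 0. Lengths are in m, angles in rad, forces in N, time in s.
With the tool pointing down it reaches from about 0.35 to 0.775 m from the base axis. Payload 7.3 kg.
Tool frame: the origin (TCP) lies between the finger pads; the fingertips stand 19 mm ahead of it and the grasp point (between the pads) is the TCP (manip.tip_reach is the distance from the TCP to the fingertips, in m); z points along the fingers, y is the line along which they close (so a half turn about z gives the same grasp; the last joint's range is limited). The gripper opens to 92 mm and grips with 3 to 60 N. Pads are 19 mm wide; open, the fingers measure 130 mm over their backs; the gripper's body (75 mm by 190 mm) begins 47 mm behind the grasp point.
Start: joints at [-1.422, 0.342, 1.524, -0, 1.275, -0.146], TCP at [0.153, -0.502, 0.211] pointing down, gripper open.
Joint ranges: [-2.53, 2.53], [-0.77, 2.02], [0.04, 2.7], [-1, 4.14], [0.28, 2.66], [-3.11, 3.11]. Speed limits (rad/s): [2.57, 2.57, 3.14, 3.14, 3.14, 3.14].

### API

Orientations are given as a 3x3 rotation matrix whose columns are the frame's x, y, z axes.
In Python, from station import manip gives the robot as it stands.
- The arm moves only by the tool move_arm, never from a script. Its argument "series" is a list of rows, each a list of 3 entries, a list of its own where there are three numbers: the shift along the tool's x, y, z normalised to -1 to 1, where 1 is 0.2 m, then the turn, a rotation vector about the tool's x, y, z normalised to -1 to 1, where 1 is 0.5 rad, then the opening, from -1 (shut) to 1 (fully open). A call has 1 to 12 rows; each row shifts and turns the commanded pose from where the row before left it, along the tool's axes as they then stand; what a row does not reach is not made up. A row lasts 1/10 s, in which the tool goes at most 50 mm and 8.59 degrees, less where a joint would pass 70% of its speed; a pose out of reach is approached as far as the arm can. A call with a number of a shift or a turn outside -1 to 1 is refused whole. A call with a gripper value outside its range is refused whole. The fingers move at their own pace and stop on an object; "squeeze" is the grip in N (left out, the last holds). Time passes only in rows, so rows that do not move let the fingers close. It gives the time, the measured TCP pose, the force, the opening and the grip force at its end, in the units of the state.
- manip.get_state(): the state, without advancing time (a new reading comes with each control period).
- manip.capture(name): name is "scene" or "top" or "wrist"; returns a dict with "image" (480x640x3 uint8, red, green, blue), "camera_matrix" (3x3 intrinsics, pixels), "distortion" ([k1, k2, p1, p2, k3] as OpenCV has them; the pictures are not rectified), "R" (3x3) and "t" (3): a world point X has camera coordinates R X + t. Camera axes: x right, y down, z forward; pixel columns grow to the right and rows downward; lengths in m; the calibration is good to about 2 mm. A picture is of the moment at which its call begins. There is no depth.
- manip.sign_off(): hands the job in; it is judged then, once.
The state is a dict: "clock": time; "joint_pos": joint angles; "joint_velocities": joint speeds; "joint_efforts": joint torques, N m; "tcp_pos": TCP position; "orientation": TCP orientation; "wrist_force": force on the tool from outside, world axes, zero at the start; "torque": the same for the moment, N m; "width": finger opening in m; "grasp_force": force on a finger pad.
Only numpy, scipy, OpenCV 4.12 (cv2) and the standard library are available. Lean on these libraries where they do the work, as an engineer would, in place of code of your own. Each camera call takes 0.05 s, during which the arm holds its last target. There are 200 camera calls.

## Working session

There is one attempt and no reset: what is moved stays moved. The work goes in short steps, Python scripts to look and compute and a tool call to move; the robot and the scene stay as the last step left them, time stands still between calls to the robot, and variables do not carry over. Pictures are saved under pics/ and viewed, at most 10 in all, crops included, and the job is handed in when it is done.

Besides the shell and the picture viewer there is one more tool, called after ">>>" as name([rows], argument=value, ...), one row to a line, values as JSON. move_arm: Moves the arm, as the interface text tells. Scaled input: -1 to 1 covers 0.2 m each way for a shift and 0.5 rad each way for a turn. Its arguments: {"type":"object","properties":{"series":{"type":"array"},"squeeze":{"type":"number"}},"required":["series"]}

```bash
mkdir -p pics && ls && python3 - <<'E'
from station import manip
import cv2
s=manip.get_state();print(s)
for n in("scene","top"):
    c=manip.capture(n);cv2.imwrite(f"pics/{n}0.png",c["image"][:,:,::-1]);print(n,c["camera_matrix"],c["distortion"],c["R"],c["t"])
E
```

```text
pics
{'clock': 0.0, 'joint_pos': array([-1.42202043e+00,  3.42697994e-01,  1.52504009e+00, -1.03997023e-05,
        1.27540379e+00, -1.45979652e-01]), 'joint_velocities': array([ 1.32396788e-04,  1.21517365e-03, -6.68883121e-06, -3.45013081e-04,
       -2.94352978e-04,  4.84499634e-04]), 'joint_efforts': array([ 1.41525859e-03, -4.31232297e+01, -2.44225538e+01,  7.18342862e-02,
        5.59650629e-02, -1.44923843e-04]), 'tcp_pos': array([ 0.15247737, -0.5019057 ,  0.21054977]), 'orientation': array([[ 9.56872330e-01,  2.90508669e-01, -2.39476225e-04],
       [ 2.90508687e-01, -9.56871130e-01,  1.53062879e-03],
       [ 2.15513045e-04, -1.53418626e-03, -9.99998800e-01]]), 'wrist_force': array([-0.27984779, -0.35247094, -0.66902275]), 'torque': array([-0.01013224, -0.02960813,  0.03383002]), 'grasp_force': 0.0, 'width': 0.09175314804139992}
scene [[538.94241603   0.         309.79916776]
 [  0.         538.94241603 233.32992673]
 [  0.           0.           1.        ]] [-0.12737717  0.          0.          0.          0.        ] [[ 0.90617671 -0.42217521 -0.02473584]
 [-0.21041417 -0.39936053 -0.89232116]
 [ 0.36683735  0.81380542 -0.45072285]] [-0.50267417  0.18458299  0.91378684]
top [[605.59176619   0.         315.92248997]
 [  0.         605.59176619 233.36055625]
 [  0.           0.           1.        ]] [-0.03031732  0.          0.          0.          0.        ] [[-0.01956401 -0.99974772  0.01103399]
 [-0.99301249  0.01814526 -0.11660591]
 [ 0.11637628 -0.01323817 -0.99311697]] [-0.03493398  0.55922121  1.25913146]
```

View pics/scene0.png

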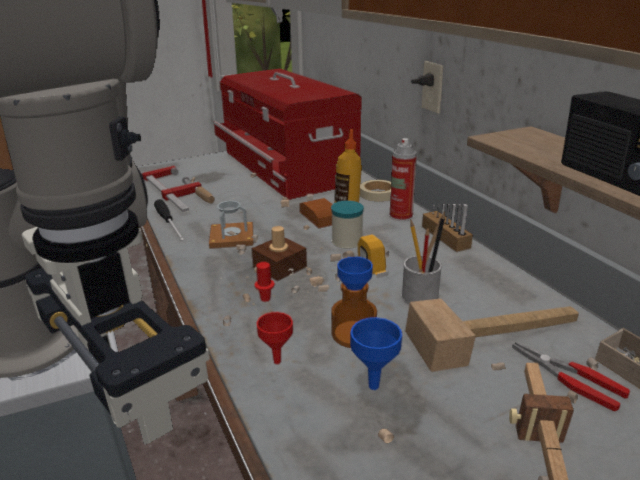

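View pics/top0.png

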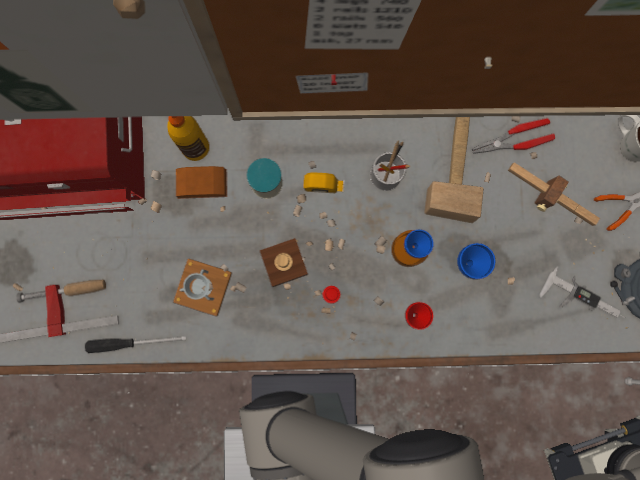

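The scene shows these candidates (top view pixels):
- **Funnels:** a small blue one in the amber bottle at (418,244), a bigger blue one at (476,261) and a red one at (419,315). The one in the bottle is meant because it is blue and the smaller of the two.
- **Stoppers:** a pale wooden one in the dark block at (283,262) and a red one at (332,295). The one in the block is meant.
- **Stand:** at (198,287).

Next I'll measure them and confirm in one crop.

```bash
cat > h.py <<'E'
from station import manip
import cv2, numpy as np
def ray(c,uv):
    p=cv2.undistortPoints(np.array([[uv]],float),c["camera_matrix"],np.array(c["distortion"]))[0,0]
    R=np.array(c["R"]);return -R.T@c["t"], R.T@np.array([p[0],p[1],1])
def onz(c,uv,z):
    o,d=ray(c,uv);return o+d*(z-o[2])/d[2]
def proj(c,X):
    R=np.array(c["R"]);return cv2.projectPoints(np.array([X],float),cv2.Rodrigues(R)[0],np.array(c["t"]),c["camera_matrix"],np.array(c["distortion"]))[0][0,0]
def blobs(img,lo,hi,amin=60):
    m=cv2.inRange(cv2.cvtColor(img,cv2.COLOR_RGB2HSV),lo,hi)
    m=cv2.morphologyEx(m,cv2.MORPH_CLOSE,np.ones((3,3)))
    cs=[k for k in cv2.findContours(m,cv2.RETR_EXTERNAL,cv2.CHAIN_APPROX_NONE)[0] if cv2.contourArea(k)>amin]
    return cs
def planar(c,k,z):  # contour cast on plane z, circle centre and diameters
    P=np.array([onz(c,q,z)[:2] for q in k[:,0].astype(float)]).astype(np.float32)
    e=cv2.fitEllipse(P*1000);return np.round(e[0],1),np.round(e[1],1)
E
python3 - <<'E'
from h import *
c=manip.capture("top");im=c["image"].copy()
print("cam",ray(c,(320,240))[0])
for k in blobs(c["image"],(105,120,40),(125,255,255)):
    print("blue",k.mean((0,1)),planar(c,k,.129))
for k in blobs(c["image"],(8,40,30),(22,255,115)):
    x=k.mean((0,1))
    if 250<x[0]<320 and 230<x[1]<300: print("block",x,np.round([onz(c,q,.045)[:2] for q in cv2.boxPoints(cv2.minAreaRect(k)).astype(float)],4))
    if 170<x[0]<240 and 250<x[1]<320: print("stand",x,np.round([onz(c,q,.015)[:2] for q in cv2.boxPoints(cv2.minAreaRect(k)).astype(float)],4))
    if 380<x[0]<440 and 220<x[1]<270: print("bottle",x)
m=blobs(c["image"],(10,30,125),(25,170,255),80)
for k in m:
    x=k.mean((0,1))
    if 265<x[0]<300 and 245<x[1]<280: print("knob",x,planar(c,k,.08))
print("stand guess",onz(c,(198,287),.08),onz(c,(283,262),.09))
a=cv2.resize(im[220:330,160:320],None,fx=4,fy=4,interpolation=cv2.INTER_CUBIC)
b=cv2.resize(im[220:330,370:510],None,fx=4,fy=4)[:,:]
cv2.imwrite("pics/crop1.png",cv2.resize(np.hstack([im[225:325,165:315],im[225:325,385:445]]),None,fx=3.8,fy=3.8,interpolation=cv2.INTER_CUBIC)[:,:,::-1])
E
```

```text
cam [ 0.40809717 -0.02840379  1.31605878]
blue [476.17475728 260.7184466 ] (array([ 487.3, -359.4]), array([68.7, 74.1]))
blue [418.5        243.12820513] (array([ 523.9, -246.5]), array([53.7, 55.2]))
block [283.70748299 262.00680272] [[ 0.5243  0.0768]
 [ 0.5511 -0.0051]
 [ 0.4692 -0.0317]
 [ 0.4428  0.0497]]
bottle [404.92372881 256.22881356]
knob [282.98 261.5 ] (array([496.4,  23.6]), array([34.7, 36.1]))
stand guess [0.44757036 0.19692136 0.08      ] [0.49456565 0.0231046  0.09      ]
```

View pics/crop1.png

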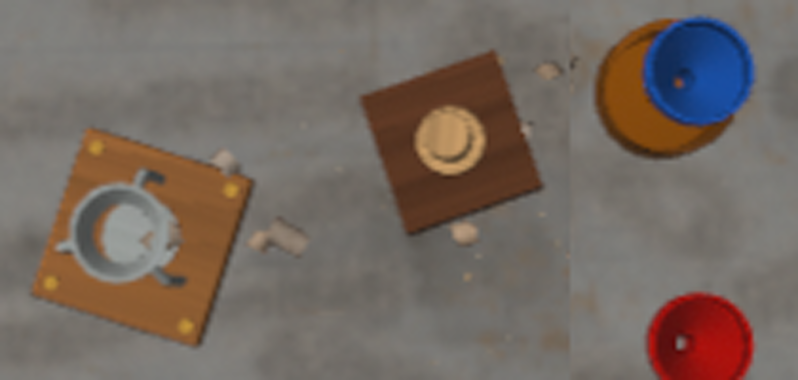

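The crop confirms it. The small blue funnel in the amber bottle measures about 55 mm (56 given), against about 72 mm for the other blue one. The pale stopper stands in the dark block, and the ring stand is at left with its ring centre near (197,286). I'll start by rising and turning so that the fingers close roughly along x.

>>> move_arm([
  [[0,0,-0.025],[0,0,-0.285],1],
  [[0,0,-0.025],[0,0,-0.285],1],
  [[0,0,-0.025],[0,0,-0.285],1],
  [[0,0,-0.025],[0,0,-0.285],1],
  [[0,0,-0.025],[0,0,-0.285],1],
  [[0,0,-0.025],[0,0,-0.285],1],
  [[0,0,-0.025],[0,0,-0.285],1],
  [[0,0,-0.025],[0,0,-0.285],1],
  [[0,0,-0.025],[0,0,-0.285],1],
  [[0,0,-0.025],[0,0,-0.285],1],
])

```text
clock: 1.15
tcp_pos: [0.1525, -0.5022, 0.2611]
orientation: [[-0.154, 0.988, -0.0], [0.988, 0.154, 0.001], [0.001, -0.0, -1.0]]
wrist_force: [0.2, -0.0, 0.9]
width: 0.0917
grasp_force: 0.0
```

```bash
cat >> h.py <<'E'
def shift(X):
    s=manip.get_state();R=np.array(s["orientation"]);d=R.T@(np.array(X)-s["tcp_pos"])
    print("t",round(s["clock"],2),"tcp",np.round(s["tcp_pos"],4),"yaw_y",round(np.arctan2(R[1,1],R[0,1]),4),"tilt",np.round(R[:2,2],4),"F",np.round(s["wrist_force"],1),"w",round(s["width"],4),"g",round(s["grasp_force"],1),"-> units",np.round(d/.2,4))
E
python3 -c "
from h import *
shift((.524,-.2465,.26))"
```

```text
t 1.15 tcp [ 0.1525 -0.5022  0.2611] yaw_y 0.1549 tilt [-0.0001  0.0006] F [ 0.2 -0.   0.9] w 0.0917 g 0.0 -> units [0.9765 2.0324 0.0063]
```

>>> move_arm([
  [[0.09,0.185,0],[0,0,0],1],
  [[0.09,0.185,0],[0,0,0],1],
  [[0.09,0.185,0],[0,0,0],1],
  [[0.09,0.185,0],[0,0,0],1],
  [[0.09,0.185,0],[0,0,0],1],
  [[0.09,0.185,0],[0,0,0],1],
  [[0.09,0.185,0],[0,0,0],1],
  [[0.09,0.185,0],[0,0,0],1],
  [[0.09,0.185,0],[0,0,0],1],
  [[0.085,0.185,0],[0,0,0],1],
  [[0.085,0.18,0],[0,0,0],1],
  [[0,0,0],[0,0,0],1],
])

```text
clock: 2.35
tcp_pos: [0.5279, -0.2451, 0.2603]
orientation: [[-0.153, 0.988, 0.0], [0.988, 0.153, 0.002], [0.002, 0.001, -1.0]]
wrist_force: [-0.7, -0.5, 0.5]
width: 0.0917
grasp_force: 0.0
```

```bash
python3 - <<'E'
from h import *
c=manip.capture("wrist");cv2.imwrite("pics/w1.png",c["image"][:,:,::-1])
shift((.524,-.2465,.26));print(ray(c,(320,240)),proj(c,(.524,-.2465,.129)))
for k in blobs(c["image"],(105,120,40),(125,255,255),300):
    print("blue",k.mean((0,1)),planar(c,k,.138),planar(c,k,.129))
E
```

```text
t 2.4 tcp [ 0.5262 -0.2466  0.2603] yaw_y 0.1526 tilt [-0.001   0.0008] F [-0.9 -0.4  0.2] w 0.0922 g 0.0 -> units [ 0.002  -0.0106  0.0016]
(array([ 0.51487746, -0.16562664,  0.4335501 ]), array([ 0.06900629, -0.31110117, -0.94830601])) [306.87162977 213.70544108]
blue [250.41409692 317.04405286] (array([ 491.9, -334.2]), array([57.9, 67.4])) (array([ 491.2, -339.4]), array([59.6, 69.5]))
blue [305.79716981 211.58018868] (array([ 522.7, -243.5]), array([53.8, 56.5])) (array([ 522.9, -245.9]), array([55.4, 58.2]))
```

View pics/w1.png

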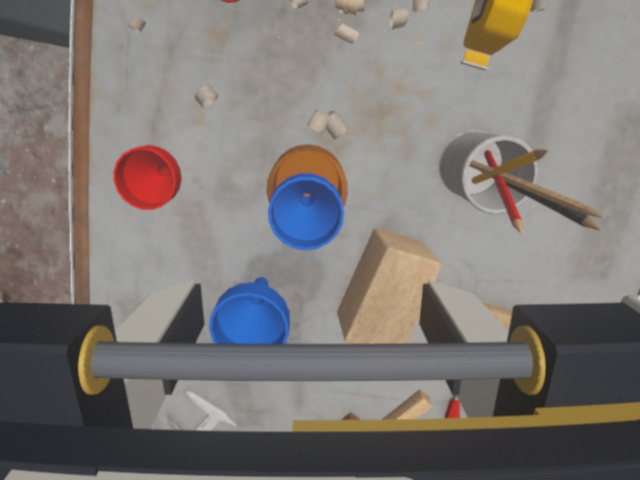

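The wrist view shows the target funnel in the bottle at (306,212), and its measurement agrees with the top view to about 1 mm. The second funnel (250,317) and the mallet (385,290) stay clear. I'll descend and grip.

>>> move_arm([
  [[0.004,-0.014,0],[0,0,0],1],
  [[0,0,0.12],[0,0,0],1],
  [[0,0,0.16],[0,0,0],1],
  [[0,0,0.16],[0,0,0],1],
  [[0,0,0.12],[0,0,0],1],
  [[0,0,0.06],[0,0,0],1],
  [[0,0,0.02],[0,0,0],1],
  [[0,0,0],[0,0,0],1],
  [[0,0,0],[0,0,0],1],
], squeeze=6)

```text
clock: 3.3
tcp_pos: [0.5226, -0.2486, 0.1346]
orientation: [[-0.148, 0.989, 0.002], [0.989, 0.148, -0.001], [-0.002, 0.002, -1.0]]
wrist_force: [0.2, -0.2, 0.3]
width: 0.0915
grasp_force: 0.0
```

```bash
python3 -c "
from h import *
shift((.5233,-.2462,.132))"
```

```text
t 3.3 tcp [ 0.5226 -0.2486  0.1346] yaw_y 0.1486 tilt [ 0.002  -0.0014] F [ 0.2 -0.2  0.3] w 0.0915 g 0.0 -> units [0.0112 0.0054 0.013 ]
```

>>> move_arm([
  [[0.011,0.005,0.013],[0,0,0],1],
  [[0,0,0],[0,0,0],0.4],
  [[0,0,0],[0,0,0],0.3],
  [[0,0,0],[0,0,0],0.2],
  [[0,0,0],[0,0,0],0.1],
  [[0,0,0],[0,0,0],-0.1],
  [[0,0,0],[0,0,0],-0.1],
], squeeze=6)

```text
clock: 4.0
tcp_pos: [0.5227, -0.2456, 0.1306]
orientation: [[-0.148, 0.989, -0.0], [0.989, 0.148, -0.0], [-0.0, -0.0, -1.0]]
wrist_force: [0.6, -0.3, -0.3]
width: 0.0487
grasp_force: 0.0
```

```bash
python3 - <<'E'
from h import *
c=manip.capture("wrist");cv2.imwrite("pics/w2.png",c["image"][:,:,::-1])
shift((.5233,-.2462,.132));print(proj(c,(.523,-.246,.138)))
for k in blobs(c["image"],(105,120,40),(125,255,255),300):
    print("blue",k.mean((0,1)),planar(c,k,.138),planar(c,k,.129))
E
```

```text
t 4.05 tcp [ 0.5227 -0.2456  0.1306] yaw_y 0.149 tilt [ 0.     -0.0001] F [ 0.2 -0.3  0. ] w 0.0445 g 0.0 -> units [-0.0034  0.0023 -0.007 ]
[313.42999515 295.17582079]
blue [256.39053254 402.78698225] (array([ 504.8, -306.7]), array([24.5, 31.5])) (array([ 504.6, -314.4]), array([25.9, 33.3]))
blue [313.79834254 284.37569061] (array([ 522.2, -242.4]), array([52.9, 59.2])) (array([ 522.8, -246.6]), array([55.8, 62.5]))
```

View pics/w2.png

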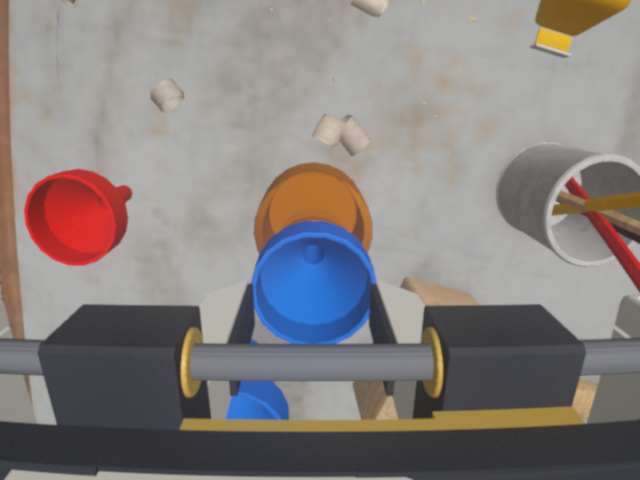

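The picture shows the pads at the sides of the funnel collar (313,284). The width reading was still moving, so I'll let the fingers settle.

>>> move_arm([
  [[0,0,0],[0,0,0],-0.1],
  [[0,0,0],[0,0,0],-0.1],
  [[0,0,0],[0,0,0],-0.1],
])

```text
clock: 4.35
tcp_pos: [0.5227, -0.2456, 0.1306]
orientation: [[-0.148, 0.989, 0.0], [0.989, 0.148, -0.0], [-0.0, 0.0, -1.0]]
wrist_force: [0.3, 0.5, -0.5]
width: 0.0412
grasp_force: 0.0
```

```bash
python3 - <<'E'
from h import *
c=manip.capture("wrist");cv2.imwrite("pics/w3.png",c["image"][200:460,150:500,::-1])
s=manip.get_state();print(s["width"],s["grasp_force"],s["tcp_pos"],s["wrist_force"])
for x in (-.028,.028):
  for z in (.119,.131,.150): print(x,z,proj(c,np.array(s["tcp_pos"])*[1,1,0]+[x*.989,x*.148,z]))
E
```

```text
0.041219149280604585 0.0 [ 0.52275343 -0.24558307  0.1306384 ] [-0.29459323 -0.65785966 -0.6009168 ]
-0.028 0.119 [254.409492   276.63322089]
-0.028 0.131 [250.99098187 287.30631302]
-0.028 0.15 [244.67559837 307.06589709]
0.028 0.119 [371.37225968 276.65098732]
0.028 0.131 [374.94899234 287.32389777]
0.028 0.15 [381.5560716  307.08213116]
```

View pics/w3.png

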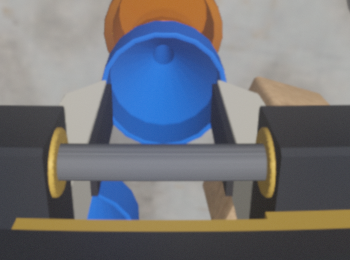

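The fingers read 41 mm (the commanded width) with no force, and their tips in the image look nearer the camera than expected. I'll check the tip height by parallax.

```bash
python3 - <<'E'
from h import *
print([a for a in dir(manip) if a[0]!='_'],manip.tip_reach)
c=manip.capture("wrist");s=manip.get_state();T=np.array(s["tcp_pos"]);R=np.array(s["orientation"]);print(s["width"],c["camera_matrix"][0][0])
# finger tip corners in image: inner pad edges near crop (113,82),(213,82)
for z in (-.03,-.02,-.01,0,.01,.019):
    print(z,[np.round(proj(c,T+R@[sx*.0095,sy*.0206,z])) .tolist() for sx in(1,-1) for sy in (1,-1)])
g=cv2.cvtColor(c["image"],cv2.COLOR_RGB2GRAY)
cv2.imwrite("pics/w4.png",cv2.resize(c["image"][200:400,210:420],None,fx=3.8,fy=3,interpolation=cv2.INTER_CUBIC)[:,:,::-1])
t=manip.capture("scene");cv2.imwrite("pics/s4.png",cv2.resize(t["image"][170:360,270:470],None,fx=4,fy=3.1,interpolation=cv2.INTER_CUBIC)[:,:,::-1])
print(proj(t,T),proj(t,T+[0,0,-.019]),proj(t,[.523,-.246,.138]),proj(t,[.523,-.246,.1]))
for k in blobs(t["image"],(105,120,40),(125,255,255),100): print(cv2.boundingRect(k))
E
```

```text
['Unreachable', 'capture', 'get_state', 'sign_off', 'tip_reach'] 0.019
0.041151114007305215 419.7814310076153
-0.03 [[368.0, 298.0], [259.0, 298.0], [366.0, 341.0], [261.0, 341.0]]
-0.02 [[365.0, 287.0], [262.0, 287.0], [363.0, 328.0], [263.0, 328.0]]
-0.01 [[362.0, 277.0], [264.0, 277.0], [360.0, 316.0], [266.0, 317.0]]
0 [[359.0, 268.0], [267.0, 268.0], [358.0, 306.0], [268.0, 306.0]]
0.01 [[357.0, 259.0], [269.0, 259.0], [356.0, 296.0], [270.0, 296.0]]
0.019 [[355.0, 253.0], [271.0, 253.0], [354.0, 288.0], [272.0, 288.0]]
[355.21194104 268.98367636] [355.03648482 279.27639783] [355.56079594 265.01220244] [355.20383599 285.55374171]
(351, 317, 51, 73)
(338, 257, 34, 33)
```

View pics/s4.png

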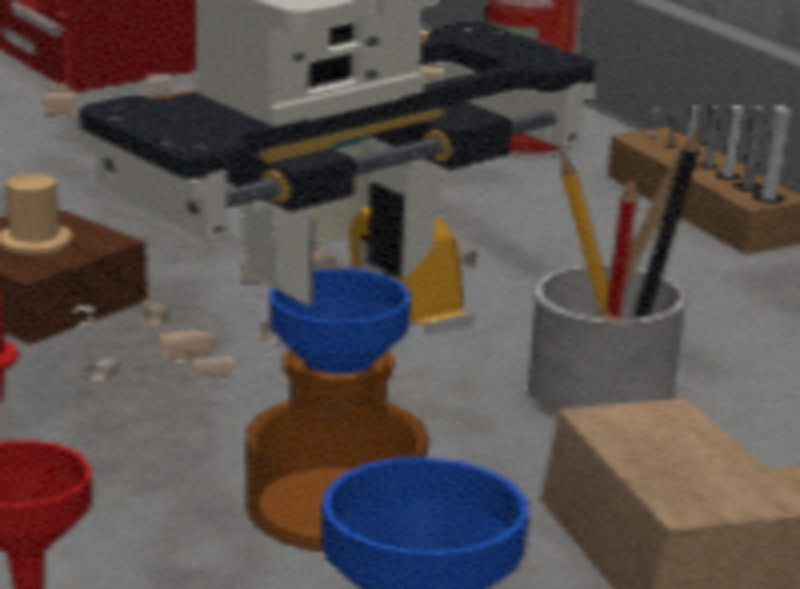

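Both views put the fingertips about 15 mm behind the reported TCP instead of 19 mm ahead: wrist tips at (263,283) and (365,283), scene tips at about (347,268) and (367,258). So the fingers closed above the funnel rim without touching it. I'll rise, open and come down lower, using this corrected tip height.

>>> move_arm([
  [[0,0,-0.08],[0,0,0],-0.1],
  [[0,0,0],[0,0,0],1],
  [[0,0,0],[0,0,0],1],
  [[0,0,0],[0,0,0],1],
  [[0,0,0],[0,0,0],1],
  [[0,0,0],[0,0,0],1],
  [[0,0,0.07],[0,0,0],1],
  [[0,0,0.06],[0,0,0],1],
  [[0,0,0.06],[0,0,0],1],
  [[0,0,0.04],[0,0,0],1],
  [[0,0,0],[0,0,0],1],
])

```text
clock: 5.6
tcp_pos: [0.522, -0.2451, 0.099]
orientation: [[-0.148, 0.989, -0.002], [0.989, 0.148, 0.001], [0.002, -0.002, -1.0]]
wrist_force: [-0.8, -0.1, -0.3]
width: 0.0916
grasp_force: 0.0
```

```bash
python3 - <<'E'
from h import *
shift((.523,-.246,.1))
c=manip.capture("wrist");cv2.imwrite("pics/w5.png",c["image"][150:450,100:540,::-1])
t=manip.capture("scene");cv2.imwrite("pics/s5.png",np.vstack([cv2.resize(t["image"][190:330,280:430],(600,560),interpolation=cv2.INTER_CUBIC)])[:,:,::-1])
E
```

```text
t 5.6 tcp [ 0.522  -0.2451  0.099 ] yaw_y 0.149 tilt [-0.0024  0.0015] F [-0.8 -0.1 -0.3] w 0.0916 g 0.0 -> units [-0.0052  0.0044 -0.0048]
```

View pics/s5.png

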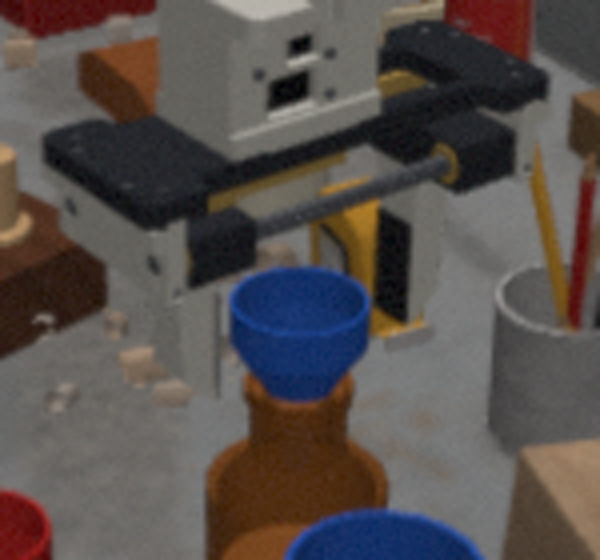

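The scene crop shows the fingertips at (217,397) and (395,320), on either side of the collar (300,320) and about 10 mm above the bottle rim. I'll close gently.

>>> move_arm([
  [[-0.004,0.004,-0.018],[0,0,0],1],
  [[0,0,0],[0,0,0],0.4],
  [[0,0,0],[0,0,0],0.3],
  [[0,0,0],[0,0,0],0.2],
  [[0,0,0],[0,0,0],0.1],
  [[0,0,0],[0,0,0],-0.1],
  [[0,0,0],[0,0,0],-0.1],
  [[0,0,0],[0,0,0],-0.1],
  [[0,0,0],[0,0,0],-0.1],
], squeeze=6)

```text
clock: 6.6
tcp_pos: [0.5237, -0.2462, 0.1042]
orientation: [[-0.148, 0.989, 0.0], [0.989, 0.148, -0.0], [-0.0, 0.0, -1.0]]
wrist_force: [0.7, -0.4, -0.1]
width: 0.0549
grasp_force: 6.0
```

>>> move_arm([
  [[0,0,-0.02],[0,0,0],-0.1],
  [[0,0,-0.04],[0,0,0],-0.1],
  [[0,0,-0.06],[0,0,0],-0.1],
  [[0,0,-0.1],[0,0,0],-0.1],
  [[0,0,-0.1],[0,0,0],-0.1],
  [[0,0,-0.08],[0,0,0],-0.1],
  [[0,0,-0.02],[0,0,0],-0.1],
  [[0,0,0],[0,0,0],-0.1],
])

```text
clock: 7.4
tcp_pos: [0.524, -0.2464, 0.1893]
orientation: [[-0.148, 0.989, 0.002], [0.989, 0.148, -0.001], [-0.001, 0.002, -1.0]]
wrist_force: [-0.3, -0.1, -0.5]
width: 0.0551
grasp_force: 6.0
```

```bash
python3 - <<'E'
from h import *
shift((.447,.2,.19))
c=manip.capture("top");im=c["image"]
hsv=cv2.cvtColor(im,cv2.COLOR_RGB2HSV)
# board (plane z=.015) and ring (grey on board)
m=cv2.inRange(hsv,(5,90,60),(22,255,255));k=max((k for k in cv2.findContours(m,0,1)[0] if 170<k.mean((0,1))[0]<235 and 250<k.mean((0,1))[1]<325),key=cv2.contourArea)
b=cv2.boxPoints(cv2.minAreaRect(k)).astype(float);P=np.array([onz(c,q,.015) for q in b]);print("board",P.mean(0),np.linalg.norm(P-np.roll(P,1,0),axis=1))
g=cv2.resize(cv2.cvtColor(im[255:320,165:235],cv2.COLOR_RGB2GRAY),None,fx=6,fy=6,interpolation=cv2.INTER_CUBIC)
h=cv2.HoughCircles(cv2.GaussianBlur(g,(7,7),2),cv2.HOUGH_GRADIENT,1,15,param1=80,param2=25,minRadius=50,maxRadius=100)
if h is not None:
  for x,y,r in h[0][:6]:
    uv=(165+(x+.5)/6-.5,255+(y+.5)/6-.5);print("circ",uv,r/6,"mm",r/6/605.6*1.235*1000,onz(c,uv,.082),onz(c,uv,.07))
# stand seat if on board axis
print(proj(c,[*P.mean(0)[:2],.082]))
for k in blobs(im,(105,120,40),(125,255,255)): print("blue",k.mean((0,1)),planar(c,k,.206))
# bottle amber
m=blobs(im,(8,140,60),(22,255,200),200)
for k in m:
    x=k.mean((0,1))
    if 380<x[0]<440: print("amber",x,[planar(c,k,z) for z in (.052,.045,.1)])
E
```

```text
t 7.4 tcp [ 0.524  -0.2464  0.1893] yaw_y 0.149 tilt [ 0.0017 -0.0012] F [-0.3 -0.1 -0.5] w 0.0551 g 6.0 -> units [ 2.2646 -0.0491 -0.0068]
board [0.45012686 0.20044883 0.015     ] [0.09962045 0.10011522 0.10044112 0.0998319 ]
[196.08517879 285.74029043]
blue [472.26865672 265.17910448] (array([ 474.3, -330.4]), array([34.3, 43.3]))
```

The funnel is held (55 mm, 6 N). The stand board measures exactly 100 × 100 mm and puts the seat at (0.450, 0.200), which projects to (196,286) and matches the ring seen earlier. I'll carry the funnel over.

>>> move_arm([
  [[0.1,-0.003,0],[0,0,0],-0.1],
  [[0.18,-0.003,0],[0,0,0],-0.1],
  [[0.21,-0.003,0],[0,0,0],-0.1],
  [[0.21,-0.003,0],[0,0,0],-0.1],
  [[0.21,-0.003,0],[0,0,0],-0.1],
  [[0.21,-0.003,0],[0,0,0],-0.1],
  [[0.21,-0.003,0],[0,0,0],-0.1],
  [[0.21,-0.003,0],[0,0,0],-0.1],
  [[0.21,-0.003,0],[0,0,0],-0.1],
  [[0.21,-0.003,0],[0,0,0],-0.1],
  [[0.18,-0.003,0],[0,0,0],-0.1],
  [[0.1,-0.003,0],[0,0,0],-0.1],
])

```text
clock: 8.65
tcp_pos: [0.4486, 0.1981, 0.1872]
orientation: [[-0.151, 0.989, -0.002], [0.989, 0.151, -0.0], [0.0, -0.002, -1.0]]
wrist_force: [0.5, -0.1, -0.4]
width: 0.055
grasp_force: 6.0
```

>>> move_arm([
  [[0.024,0,0],[0,0,0],-0.1],
  [[0,0,0],[0,0,0],-0.1],
  [[0,0,0],[0,0,0],-0.1],
])

```text
clock: 8.95
tcp_pos: [0.4493, 0.1996, 0.1877]
orientation: [[-0.148, 0.989, -0.001], [0.989, 0.148, -0.001], [-0.001, -0.001, -1.0]]
wrist_force: [-0.1, -0.5, -1.4]
width: 0.055
grasp_force: 6.0
```

```bash
python3 - <<'E'
from h import *
shift((.4501,.2004,.0742+.008))
z=manip.get_state()["tcp_pos"][2]-.0442
for n in ("top","wrist","scene"):
    c=manip.capture(n)
    for k in blobs(c["image"],(105,120,40),(125,255,255),60): print(n,"blue",k.mean((0,1)).round(1),cv2.boundingRect(k),planar(c,k,z+.069))
    if n=="wrist": cv2.imwrite("pics/w6.png",c["image"][:,:,::-1])
E
```

```text
t 8.95 tcp [0.4493 0.1996 0.1877] yaw_y 0.1484 tilt [-0.0008 -0.0007] F [-0.1 -0.5 -1.4] w 0.055 g 6.0 -> units [0.0036 0.005  0.5277]
top blue [476.2 260.7] (457, 243, 38, 36) (array([ 481.7, -336. ]), array([63.8, 68.8]))
wrist blue [311.5 300.8] (238, 238, 148, 107) (array([447.9, 205.2]), array([48.4, 61.5]))
scene blue [375.2 349.1] (351, 317, 51, 73) (array([ 398.5, -507.8]), array([ 50.9, 108.8]))
scene blue [224.2 157.6] (213, 142, 23, 38) (array([441.1, 166.1]), array([ 47. , 239.6]))
```

View pics/w6.png

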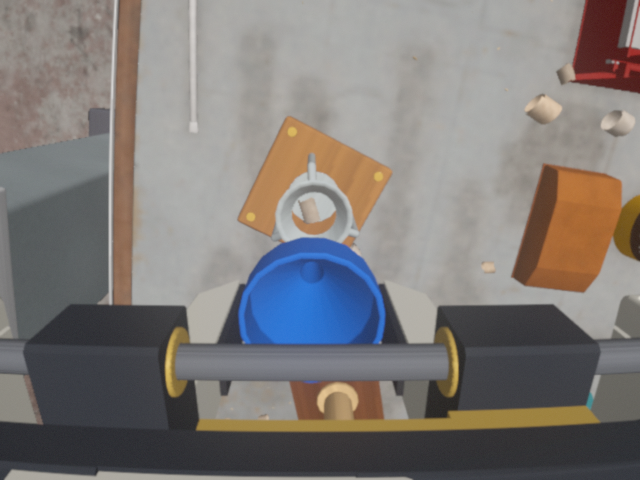

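The wrist view shows the funnel held at (312,300) and the ring at about (314,213). The stopper and its block are below it, and one post each points up, lower left and lower right. I'll check the ring prediction numerically.

```bash
python3 - <<'E'
from h import *
c=manip.capture("wrist");S=np.array([.4501,.2004,.082])
print("seat",proj(c,S),"left/right/up",[proj(c,S+np.array(d)*.0275).round(1).tolist() for d in ([-.989,-.148,0],[.989,.148,0],[-.148,.989,0])])
T=np.array(manip.get_state()["tcp_pos"]);z=T[2]-.0442
print("spout end",proj(c,[T[0],T[1],z]),"rim",[proj(c,[T[0]+s*.0277,T[1]+s*.0041,z+.078]).round(1).tolist() for s in(-1,1)],"rim top/bot",[proj(c,[T[0]-.004*s,T[1]+s*.0277,z+.078]).round(1).tolist() for s in(-1,1)])
E
```

```text
seat [313.46058749 220.5548545 ] left/right/up [[273.7, 220.6], [353.2, 220.5], [313.5, 181.3]]
spout end [312.7387531  252.76015659] rim [[238.9, 324.8], [387.6, 324.9]] rim top/bot [[312.9, 386.6], [313.6, 255.4]]
```

The predictions match the picture to about 3 px. Now I'll descend to just above the seat.

>>> move_arm([
  [[0.004,0.005,0.03],[0,0,0],-0.1],
  [[0,0,0.08],[0,0,0],-0.1],
  [[0,0,0.1],[0,0,0],-0.1],
  [[0,0,0.1],[0,0,0],-0.1],
  [[0,0,0.08],[0,0,0],-0.1],
  [[0,0,0.06],[0,0,0],-0.1],
  [[0,0,0.04],[0,0,0],-0.1],
  [[0,0,0.025],[0,0,0],-0.1],
  [[0,0,0],[0,0,0],-0.1],
  [[0,0,0],[0,0,0],-0.1],
])

```text
clock: 10.15
tcp_pos: [0.4505, 0.2014, 0.0856]
orientation: [[-0.148, 0.989, 0.001], [0.989, 0.148, 0.0], [-0.0, 0.001, -1.0]]
wrist_force: [0.5, 0.3, -0.1]
width: 0.0549
grasp_force: 6.0
```

```bash
python3 -c "
from h import *
shift((.4501,.2004,.0742))"
```

```text
t 10.15 tcp [0.4505 0.2014 0.0856] yaw_y 0.1489 tilt [0.0008 0.0001] F [ 0.5  0.3 -0.1] w 0.0549 g 6.0 -> units [-0.0048 -0.0029  0.0568]
```

>>> move_arm([
  [[-0.005,-0.003,0.015],[0,0,0],-0.1],
  [[0,0,0.01],[0,0,0],-0.1],
  [[0,0,0.01],[0,0,0],-0.1],
  [[0,0,0.008],[0,0,0],-0.1],
  [[0,0,0],[0,0,0],-0.1],
  [[0,0,0],[0,0,0],-0.1],
])

```text
clock: 10.75
tcp_pos: [0.4498, 0.2003, 0.0766]
orientation: [[-0.149, 0.989, -0.0], [0.989, 0.149, -0.0], [-0.0, -0.0, -1.0]]
wrist_force: [-0.0, -0.4, -1.0]
width: 0.0548
grasp_force: 6.0
```

>>> move_arm([
  [[0,0,0.005],[0,0,0],-0.1],
  [[0,0,0.005],[0,0,0],-0.1],
  [[0,0,0],[0,0,0],-0.1],
  [[0,0,0],[0,0,0],-0.1],
])

```text
clock: 11.15
tcp_pos: [0.4504, 0.2006, 0.0749]
orientation: [[-0.148, 0.989, 0.002], [0.989, 0.148, 0.0], [0.0, 0.002, -1.0]]
wrist_force: [2.0, 1.1, 2.6]
width: 0.055
grasp_force: 6.0
```

Contact is felt at the expected height, so I'll release and rise.

>>> move_arm([
  [[0,0,0],[0,0,0],0.3],
  [[0,0,0],[0,0,0],0.5],
  [[0,0,0],[0,0,0],0.8],
  [[0,0,0],[0,0,0],1],
  [[0,0,0],[0,0,0],1],
  [[0,0,0],[0,0,0],1],
  [[0,0,-0.04],[0,0,0],1],
  [[0,0,-0.08],[0,0,0],1],
  [[0,0,-0.15],[0,0,0],1],
  [[0,0,-0.15],[0,0,0],1],
  [[0,0,-0.1],[0,0,0],1],
  [[0,0,0],[0,0,0],1],
])

```text
clock: 12.35
tcp_pos: [0.4514, 0.2008, 0.182]
orientation: [[-0.148, 0.989, 0.006], [0.989, 0.148, 0.002], [0.001, 0.007, -1.0]]
wrist_force: [-0.4, -0.1, -0.3]
width: 0.0917
grasp_force: 0.0
```

```bash
python3 - <<'E'
from h import *
shift((.4967,.0232,.19))
c=manip.capture("top")
for k in blobs(c["image"],(105,120,40),(125,255,255),60): print("blue",k.mean((0,1)),planar(c,k,.099))
c=manip.capture("wrist")
for k in blobs(c["image"],(105,120,40),(125,255,255),60): print("wblue",k.mean((0,1)),planar(c,k,.099),planar(c,k,.108))
c=manip.capture("scene");
for k in blobs(c["image"],(105,120,40),(125,255,255),60): print("s",cv2.boundingRect(k))
S=[.4501,.2004];print("exp",proj(c,[*S,.108]),proj(c,[*S,.099]))
E
```

```text
t 12.35 tcp [0.4514 0.2008 0.182 ] yaw_y 0.149 tilt [0.0064 0.0017] F [-0.4 -0.1 -0.3] w 0.0917 g 0.0 -> units [-0.9119  0.0922 -0.0399]
blue [199.63492063 284.42857143] (array([452.4, 189.1]), array([25.9, 56.4]))
blue [476.16504854 260.7184466 ] (array([ 489.3, -367.7]), array([70.4, 75.8]))
wblue [311.488 230.78 ] (array([450. , 200.8]), array([55.7, 59.3])) (array([449.6, 203.6]), array([53.7, 57.2]))
s (351, 317, 51, 73)
s (216, 190, 24, 20)
exp [227.86431401 194.39321044] [228.22949733 198.12145779]
```

The funnel hangs at (0.450, 0.2008) with its 56 mm collar at the expected height, so it is seated. Next is the stopper.

>>> move_arm([
  [[-0.12,0.012,0],[0,0,0],1],
  [[-0.2,0.02,0],[0,0,0],1],
  [[-0.2,0.02,0],[0,0,0],1],
  [[-0.2,0.02,0],[0,0,0],1],
  [[-0.13,0.014,0],[0,0,0],1],
  [[-0.062,0.006,0],[0,0,0],1],
  [[0,0,0],[0,0,0],1],
  [[0,0,0],[0,0,0],1],
])

```text
clock: 13.3
tcp_pos: [0.4945, 0.0235, 0.178]
orientation: [[-0.148, 0.989, -0.001], [0.989, 0.148, 0.001], [0.001, -0.001, -1.0]]
wrist_force: [0.3, 0.2, 0.1]
width: 0.0919
grasp_force: 0.0
```

```bash
python3 - <<'E'
from h import *
shift((.4967,.0232,.047))
c=manip.capture("wrist");print("pred knob top",proj(c,(.4967,.0232,.09)),"collar",proj(c,(.4967,.0232,.05)))
for k in blobs(c["image"],(10,30,125),(25,170,255),300):
    print(k.mean((0,1)).round(1),cv2.boundingRect(k),cv2.contourArea(k),planar(c,k,.05))
cv2.imwrite("pics/w7.png",c["image"][:,:,::-1])
c=manip.capture("top")
for k in blobs(c["image"],(105,120,40),(125,255,255),60): print("blue",k.mean((0,1)),planar(c,k,.099))
E
```

```text
t 13.3 tcp [0.4945 0.0235 0.178 ] yaw_y 0.149 tilt [-0.0014  0.0006] F [0.3 0.2 0.1] w 0.0919 g 0.0 -> units [-0.0039  0.0116  0.6551]
pred knob top [316.04225288 230.55269488] collar [315.56490523 214.54896533]
[450.5 417.6] (288, 395, 352, 36) 5108.5 (array([ 646.6, -143.4]), array([ 36.6, 338.1]))
[371.5 396.2] (350, 383, 45, 32) 368.5 (array([ 566.5, -135.6]), array([25.6, 44.3]))
[538.5 360.5] (528, 328, 18, 65) 315.0 (array([698.8, -78.2]), array([24.1, 66. ]))
[ 88.1 358.1] (78, 327, 25, 67) 642.5 (array([ 324.4, -134.2]), array([21.5, 65.2]))
[342.1 307.7] (327, 295, 31, 26) 490.0 (array([529.2, -50.4]), array([20.9, 23.7]))
[485.9 278. ] (425, 240, 121, 72) 1175.5 (array([645. , -12.5]), array([ 24.8, 118.2]))
[ 30.9 261.2] (0, 220, 59, 83) 2194.5 (array([274.8, -57.1]), array([44.8, 77.5]))
[322.5 218.1] (249, 148, 129, 128) 4959.5 (array([498.1,  23.6]), array([85.2, 94.5]))
[528.5 162.4] (490, 147, 88, 40) 979.5 (array([646.8,  86.1]), array([21.3, 62.8]))
[272.1  63.1] (257, 39, 31, 48) 694.5 (array([451.4, 122.9]), array([16.7, 28.7]))
[597.9  54.1] (545, 5, 95, 82) 1558.5 (array([670.3, 180.1]), array([54.2, 67.8]))
[292.5  16.7] (224, 0, 121, 53) 3291.0 (array([464.9, 154.2]), array([30.6, 79.9]))
[ 72.4 149.1] (59, 0, 36, 304) 6550.5 (array([313.3,  29.3]), array([ 22.7, 281.9]))
[41.  15.3] (25, 0, 29, 36) 387.0 (array([288.7, 136. ]), array([18.6, 23. ]))
blue [193.81012658 285.32911392] (array([450.4, 201.8]), array([53.2, 54.3]))
blue [476.14563107 260.7184466 ] (array([ 489.2, -367.6]), array([70.4, 76. ]))
```

View pics/w7.png

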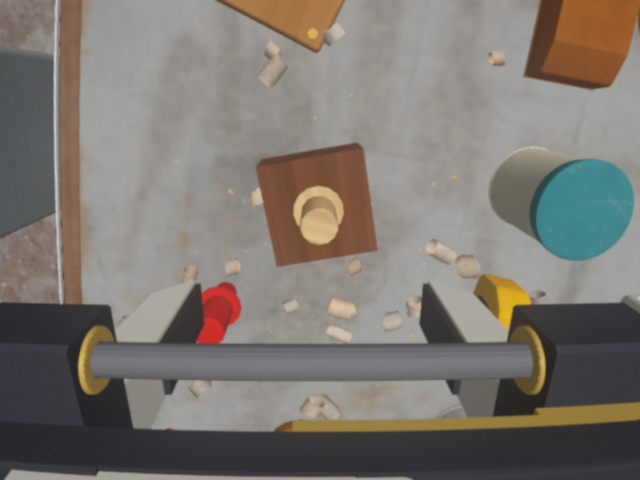

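The stopper's knob top is at (320,230) and its collar at (319,212), about 2 mm further along x than predicted. The red look-alike at (215,310), the tin and the tape measure are clear of the fingers. I'll descend onto the knob.

>>> move_arm([
  [[-0.003,0.02,0.04],[0,0,0],1],
  [[0,0,0.1],[0,0,0],1],
  [[0,0,0.14],[0,0,0],1],
  [[0,0,0.14],[0,0,0],1],
  [[0,0,0.11],[0,0,0],1],
  [[0,0,0.07],[0,0,0],1],
  [[0,0,0.04],[0,0,0],1],
  [[0,0,0.01],[0,0,0],1],
  [[0,0,0],[0,0,0],1],
  [[0,0,0],[0,0,0],1],
])

```text
clock: 14.4
tcp_pos: [0.4996, 0.0228, 0.0493]
orientation: [[-0.149, 0.989, 0.002], [0.989, 0.149, -0.0], [-0.0, 0.001, -1.0]]
wrist_force: [0.2, -0.4, 0.3]
width: 0.0917
grasp_force: 0.0
```

```bash
python3 - <<'E'
from h import *
shift((.4985,.0235,.047))
c=manip.capture("wrist");T=np.array(manip.get_state()["tcp_pos"])
h=cv2.cvtColor(c["image"],cv2.COLOR_RGB2HSV)
print("pred knob top",proj(c,(T[0],T[1],.09)),proj(c,(.4985,.0235,.09)))
for k in blobs(c["image"],(10,60,140),(25,170,255),300):
    x=k.mean((0,1))
    if 270<x[0]<370 and 180<x[1]<330: print(x.round(1),cv2.boundingRect(k))
E
```

```text
t 14.4 tcp [0.4996 0.0228 0.0493] yaw_y 0.1492 tilt [ 0.0015 -0.0002] F [ 0.2 -0.4  0.3] w 0.0917 g 0.0 -> units [ 0.0045 -0.0051  0.0115]
pred knob top [313.48155052 335.16403369] [310.63507686 332.90957644]
[306.1 292.3] (269, 238, 85, 107)
```

>>> move_arm([
  [[0.004,-0.005,0.01],[0,0,0],1],
  [[0,0,0],[0,0,0],0.4],
  [[0,0,0],[0,0,0],0],
  [[0,0,0],[0,0,0],-0.3],
  [[0,0,0],[0,0,0],-0.5],
  [[0,0,0],[0,0,0],-0.6],
  [[0,0,0],[0,0,0],-0.8],
  [[0,0,0],[0,0,0],-0.8],
  [[0,0,0],[0,0,0],-0.8],
  [[0,0,0],[0,0,0],-0.8],
  [[0,0,0],[0,0,0],-0.8],
], squeeze=10)

```text
clock: 15.55
tcp_pos: [0.498, 0.0233, 0.0466]
orientation: [[-0.148, 0.989, 0.0], [0.989, 0.148, -0.0], [-0.0, 0.0, -1.0]]
wrist_force: [0.1, 0.1, 0.5]
width: 0.0257
grasp_force: 10.0
```

Held at 25.7 mm. Lifting; then I'll measure the bottle mouth.

>>> move_arm([
  [[0,0,-0.03],[0,0,0],-0.8],
  [[0,0,-0.06],[0,0,0],-0.8],
  [[0,0,-0.1],[0,0,0],-0.8],
  [[0,0,-0.14],[0,0,0],-0.8],
  [[0,0,-0.14],[0,0,0],-0.8],
  [[0,0,-0.1],[0,0,0],-0.8],
  [[0,0,-0.05],[0,0,0],-0.8],
  [[0,0,0],[0,0,0],-0.8],
  [[0,0,0],[0,0,0],-0.8],
])

```text
clock: 16.45
tcp_pos: [0.4975, 0.0234, 0.1701]
orientation: [[-0.148, 0.989, -0.001], [0.989, 0.148, 0.0], [0.0, -0.001, -1.0]]
wrist_force: [0.4, 0.1, -1.4]
width: 0.0259
grasp_force: 10.0
```

```bash
python3 - <<'E'
from h import *
shift((.5235,-.246,.17))
for n in ("top","wrist"):
    c=manip.capture(n);im=c["image"];h=cv2.cvtColor(im,cv2.COLOR_RGB2HSV)
    if n=="top":
        # amber silhouette
        for k in blobs(im,(8,150,50),(22,255,220),200):
            x=k.mean((0,1))
            if 380<x[0]<440 and 220<x[1]<280:
                print("amber",x.round(1),cv2.boundingRect(k));print("z=.05",planar(c,k,.05))
                for y in range(228,270,2): print(y,' '.join("%3d/%3d"%(h[y,q,0],h[y,q,2]) for q in range(390,436,3)))
        print("pred base",proj(c,(.5235,-.246,.03)),"mouth",proj(c,(.5235,-.246,.1)))
    else:
        T=np.array(manip.get_state()["tcp_pos"]);z=T[2]-.0016
        print("pred knob top",proj(c,(T[0],T[1],z+.045)),"collar",proj(c,(T[0],T[1],z+.005)),"collar edges",[proj(c,(T[0]+.0188*s,T[1]+.0028*s,z+.005)).round(1).tolist() for s in(-1,1)])
        for k in blobs(im,(10,60,120),(25,170,255),300):
            x=k.mean((0,1))
            if 240<x[0]<390 and 180<x[1]<340: print(x.round(1),cv2.boundingRect(k))
E
```

```text
t 16.45 tcp [0.4975 0.0234 0.1701] yaw_y 0.149 tilt [-0.0009  0.    ] F [ 0.4  0.1 -1.4] w 0.0259 g 10.0 -> units [-1.3512e+00 -7.1200e-02  3.0000e-04]
amber [410.2 248. ] (392, 230, 38, 36)
z=.05 (array([ 522.4, -243.1]), array([71.9, 78.4]))
228  24/129  19/132  18/132  19/133  30/131  23/128  24/125  24/128  18/126  21/123  23/123  23/123  18/122  14/124  17/123  25/124
230  19/131  20/133  25/130  20/131  21/133  15/131  13/126  15/121  14/116  15/118  23/121  18/122  20/120  18/122  19/121  20/124
232  30/125  21/128  18/130  16/131  13/127  15/127  15/121  15/ 93  15/101  15/110  13/110  18/121  19/119  15/120  19/120  21/124
234  17/124  19/128  18/130  12/121  15/130  14/ 88  14/ 83  14/ 80  14/ 84  15/ 78  14/103  13/106  17/119  21/117  18/122  17/122
236  16/122  15/127  16/125  14/134  15/105  15/137  15/134  15/133  15/105  14/ 81  15/114  15/103  14/110  24/119  19/121  23/121
238  16/122  17/125  15/108  15/128  15/136  15/138  15/130  15/135  15/128  15/112  15/ 86  15/115  15/110  21/122  20/123  18/124
240  18/122  14/114  15/118  15/137  15/136  15/127  15/134  15/
[... 1445 characters left out ...]
31  15/130  15/126  15/ 94  14/ 95  23/116  21/128  15/128  17/125  15/121
264  20/123  18/124  18/123  14/ 95  14/ 67  14/ 58  15/108  15/105  14/101  12/ 96  20/128  24/127  19/127  17/128  21/126  17/123
266  19/121  16/120  19/120  15/118  15/109  14/ 86  12/ 75  12/ 77  15/117  17/126  21/129  24/128  21/126  20/128  19/129  17/125
268  19/121  18/120  18/117  16/114  18/116  19/120  18/119  16/122  20/120  18/124  19/125  19/127  24/126  30/127  23/130  25/128
pred base [409.99851674 248.05827122] mouth [415.71502716 244.8566208 ]
pred knob top [312.98206644 338.75530364] collar [312.86117769 290.14172592] collar edges [[270.1, 290.0], [355.6, 290.2]]
[314.6 243.7] (250, 148, 126, 197)
```

>>> move_arm([
  [[-0.08,-0.005,-0.04],[0,0,0],-0.8],
  [[-0.15,-0.01,-0.04],[0,0,0],-0.8],
  [[-0.2,-0.013,-0.04],[0,0,0],-0.8],
  [[-0.2,-0.013,-0.04],[0,0,0],-0.8],
  [[-0.2,-0.013,-0.04],[0,0,0],-0.8],
  [[-0.2,-0.013,0],[0,0,0],-0.8],
  [[-0.2,-0.013,0],[0,0,0],-0.8],
  [[-0.17,-0.011,0],[0,0,0],-0.8],
  [[-0.11,-0.008,0],[0,0,0],-0.8],
  [[-0.06,-0.004,0],[0,0,0],-0.8],
  [[0,0,0],[0,0,0],-0.8],
  [[0,0,0],[0,0,0],-0.8],
])

```text
clock: 17.75
tcp_pos: [0.524, -0.2892, 0.21]
orientation: [[-0.149, 0.989, -0.001], [0.989, 0.149, 0.001], [0.001, -0.001, -1.0]]
wrist_force: [0.5, -0.5, 0.1]
width: 0.0253
grasp_force: 10.0
```

```bash
python3 - <<'E'
from h import *
shift((.5235,-.246,.17))
c=manip.capture("wrist");im=c["image"];h=cv2.cvtColor(im,cv2.COLOR_RGB2HSV)
T=np.array(manip.get_state()["tcp_pos"]);z=T[2]-.0016
B=np.array([.5235,-.246])
def circ(x,y,zz,r):
    P=np.array([proj(c,(x+r*np.cos(a),y+r*np.sin(a),zz)) for a in np.linspace(0,6.28,60)]);return np.r_[P.min(0),P.max(0)].round(1)
print("pred mouth",proj(c,(*B,.1)),"lip box",circ(*B,.1,.0225),"bore",circ(*B,.1,.0145),"body",circ(*B,.052,.038),circ(*B,0,.038))
print("pred collar box",circ(*T[:2],z+.005,.019),circ(*T[:2],z,.019),"knob top",circ(*T[:2],z+.045,.013))
for k in blobs(im,(8,150,50),(22,255,220),800): print("amber",k.mean((0,1)).round(1),cv2.boundingRect(k))
for k in blobs(im,(10,60,140),(25,140,255),300):
    x=k.mean((0,1))
    if 240<x[0]<390 and 180<x[1]<400: print("pale",x.round(1),cv2.boundingRect(k))
u,v=proj(c,(*B,.1)).round().astype(int)
print("row",v,' '.join("%d:%d"%(q,h[v,q,2]) for q in range(u-50,u+52,2)))
print("col",u,' '.join("%d:%d"%(q,h[q,u,2]) for q in range(v-60,v+62,2)))
E
```

```text
t 17.75 tcp [ 0.524  -0.2892  0.21  ] yaw_y 0.1493 tilt [-0.001   0.0012] F [ 0.5 -0.5  0.1] w 0.0253 g 10.0 -> units [0.2138 0.0297 0.2003]
pred mouth [321.38805303 159.17096563] lip box [287.9 125.  354.8 192. ] bore [299.8 137.3 342.9 180.5] body [271.5 100.7 368.6 198.4] [276.9 100.8 361.1 185.9]
pred collar box [270.6 249.8 356.2 327.8] [271.6 245.9 355.1 322.3] knob top [277.  305.9 350.5 369.7]
amber [446.5 420.1] (400, 412, 100, 17)
amber [318.8 148.5] (273, 101, 93, 93)
pale [241.2 362.2] (236, 329, 15, 69)
pale [308.4 294.7] (271, 241, 82, 104)
row 159 271:170 273:144 275:140 277:140 279:138 281:137 283:136 285:141 287:167 289:172 291:176 293:165 295:180 297:181 299:175 301:174 303:180 305:180 307:180 309:180 311:180 313:179 315:180 317:180 319:181 321:180 323:180 325:181 327:179 329:181 331:180 333:180 335:180 337:179 339:168 341:165 343:176 345:180 347:177 349:151 351:167 353:148 355:113 357:117 359:151 361:168 363:167 365:164 367:172 369:174 371:173
col 321 99:169 101:183 103:186 105:180 107:167 109:181 111:181 113:182 115:181 117:181 119:182 121:181 123:178 125:183 127:169 129:181 131:182 133:178 135:175 137:180 139:180 141:180 143:179 145:181 147:181 149:180 151:179 153:181 155:181 157:181 159:180 161:180 163:180 165:181 167:179 169:180 171:178 173:173 175:174 177:173 179:176 181:153 183:150 185:154 187:174 189:145 191:131 193:130 195:133 197:160 199:166 201:167 203:168 205:168 207:168 209:169 211:169 213:168 215:167 217:161 219:158
```

```bash
python3 - <<'E'
from h import *
c=manip.capture("wrist");im=c["image"];h=cv2.cvtColor(im,cv2.COLOR_RGB2HSV)
T=np.array(manip.get_state()["tcp_pos"]);z=T[2]-.0016
g=cv2.resize(h[90:205,260:380,2],None,fx=5,fy=5,interpolation=cv2.INTER_CUBIC);g=cv2.GaussianBlur(g,(9,9),2)
for r0,r1 in ((18,26),(28,38)):
  for p2 in (30,20,12):
    H=cv2.HoughCircles(g,cv2.HOUGH_GRADIENT,1,20,param1=40,param2=p2,minRadius=r0*5,maxRadius=r1*5)
    if H is not None:
        for x,y,r in H[0][:3]:
            uv=(260+(x+.5)/5-.5,90+(y+.5)/5-.5);print(r0,p2,np.round(uv,1),r/5,onz(c,uv,.1).round(4))
        break
print("lip/bore edge scan")
for v in range(150,172,3): print(v,' '.join("%d"%h[v,q,2] for q in range(280,362)))
print("stopper col 300,320")
for u in (304,320): print(' '.join("%d:%d/%d/%d"%(q,*h[q,u]) for q in range(228,300,2)))
print("stopper row 275",' '.join("%d:%d/%d/%d"%(q,*h[275,q]) for q in list(range(262,284))+list(range(344,364))))
def circ(x,y,zz,r):
    P=np.array([proj(c,(x+r*np.cos(a),y+r*np.sin(a),zz)) for a in np.linspace(0,6.28,60)]);return np.r_[P.min(0),P.max(0)].round(1)
print("plug end",circ(*T[:2],z-.03,.0095),"knob base",circ(*T[:2],z+.005,.013))
E
```

```text
18 12 [333.5 140.9] 24.939999 [ 0.5297 -0.2326  0.1   ]
18 12 [328.5 135.1] 25.88 [ 0.5258 -0.2293  0.1   ]
18 12 [327.5 157.3] 25.88 [ 0.5275 -0.2439  0.1   ]
28 20 [323.7 141.9] 33.6 [ 0.5234 -0.2342  0.1   ]
lip/bore edge scan
150 128 129 139 159 171 173 174 171 167 169 176 177 173 166 175 179 181 180 179 178 176 178 179 180 180 180 180 180 181 180 181 179 180 181 180 181 180 180 181 180 179 181 181 180 181 180 180 181 180 180 180 179 181 180 180 180 180 180 179 174 169 171 176 179 180 180 180 173 162 166 176 179 175 160 136 119 115 114 115 126 150 170
153 131 131 133 146 167 173 173 168 165 174 177 175 168 174 179 179 181 180 179 174 177 179 179 181 180 179 180 180 180 181 181 180 179 180 181 180 181 180 180 179 181 180 181 180 179 180 180 180 181 179 181 180 180 180 181 179 181 181 179 175 167 167 172 176 179 180 180 178 166 154 166 176 174 157 127 116 115 114 115 124 148 167
156 133 134 133 138 152 167 170 165 170 175 176 169 163 173 179 181 180 180 177 171 174 178 181 180 181 180 180 181 180 180 180 180 181 181 180 180 179 180 180 180 180 181 180 179 181 181 180 181 181 180 18
[... 2805 characters left out ...]
8/94/198
stopper row 275 262:110/164/198 263:110/162/200 264:109/166/201 265:109/165/203 266:109/164/208 267:109/163/213 268:109/166/214 269:110/143/208 270:124/50/174 271:16/73/200 272:18/87/221 273:18/87/226 274:18/86/229 275:18/87/228 276:18/85/230 277:18/87/231 278:18/86/230 279:18/88/230 280:18/88/230 281:18/86/229 282:18/87/229 283:18/88/229 344:18/91/219 345:18/91/219 346:18/92/217 347:18/92/217 348:18/90/217 349:18/92/218 350:18/91/219 351:18/91/214 352:17/74/197 353:16/36/177 354:18/23/170 355:18/18/167 356:18/18/166 357:14/17/166 358:17/22/165 359:17/22/162 360:17/30/154 361:16/53/135 362:15/77/122 363:15/81/120
plug end [294.9 244.3 331.2 278.2] knob base [284.  263.1 342.5 316.4]
```

Relative measurements in the same wrist picture:
- **Bottle mouth:** at about (320,157), within 1 mm of my estimate.
- **Stopper collar:** at about (311.5,288), within 1 mm of the TCP.

I'll move above the mouth and start lowering the stopper.

>>> move_arm([
  [[0.1,0.016,0],[0,0,0],-0.8],
  [[0.08,0.012,0],[0,0,0],-0.8],
  [[0.034,0.004,0],[0,0,0],-0.8],
  [[0,0,0],[0,0,0],-0.8],
  [[0,0,0.06],[0,0,0],-0.8],
  [[0,0,0.08],[0,0,0],-0.8],
  [[0,0,0.06],[0,0,0],-0.8],
  [[0,0,0.05],[0,0,0],-0.8],
  [[0,0,0],[0,0,0],-0.8],
  [[0,0,0],[0,0,0],-0.8],
])

```text
clock: 18.85
tcp_pos: [0.5242, -0.2472, 0.1605]
orientation: [[-0.148, 0.989, -0.0], [0.989, 0.148, -0.0], [-0.0, -0.0, -1.0]]
wrist_force: [0.4, -0.3, 0.1]
width: 0.0259
grasp_force: 10.0
```

```bash
python3 -c "
from h import *
shift((.524,-.246,.1016))"
```

```text
t 18.85 tcp [ 0.5242 -0.2472  0.1605] yaw_y 0.1488 tilt [-0.0001 -0.    ] F [ 0.4 -0.3  0.1] w 0.0259 g 10.0 -> units [ 6.200e-03 -1.000e-04  2.947e-01]
```

>>> move_arm([
  [[0.006,0,0.02],[0,0,0],-0.8],
  [[0,0,0.04],[0,0,0],-0.8],
  [[0,0,0.04],[0,0,0],-0.8],
  [[0,0,0.04],[0,0,0],-0.8],
  [[0,0,0.03],[0,0,0],-0.8],
  [[0,0,0.02],[0,0,0],-0.8],
  [[0,0,0.01],[0,0,0],-0.8],
  [[0,0,0],[0,0,0],-0.8],
  [[0,0,0],[0,0,0],-0.8],
])

```text
clock: 19.75
tcp_pos: [0.5242, -0.2459, 0.1208]
orientation: [[-0.148, 0.989, 0.0], [0.989, 0.148, -0.0], [-0.0, 0.0, -1.0]]
wrist_force: [0.5, -0.5, -0.3]
width: 0.0255
grasp_force: 10.0
```

```bash
python3 -c "
from h import *
shift((.524,-.246,.1016))"
```

```text
t 19.75 tcp [ 0.5242 -0.2459  0.1208] yaw_y 0.149 tilt [ 0.0004 -0.0004] F [ 0.5 -0.5 -0.3] w 0.0255 g 10.0 -> units [-0.0003 -0.0008  0.0962]
```

Plug about 11 mm inside the neck with no contact force. I'll continue slowly.

>>> move_arm([
  [[0,0,0.015],[0,0,0],-0.8],
  [[0,0,0.015],[0,0,0],-0.8],
  [[0,0,0.015],[0,0,0],-0.8],
  [[0,0,0.015],[0,0,0],-0.8],
  [[0,0,0.01],[0,0,0],-0.8],
  [[0,0,0],[0,0,0],-0.8],
  [[0,0,0],[0,0,0],-0.8],
])

```text
clock: 20.45
tcp_pos: [0.524, -0.2458, 0.1066]
orientation: [[-0.148, 0.989, -0.0], [0.989, 0.148, -0.0], [-0.0, -0.0, -1.0]]
wrist_force: [-0.5, -0.7, -0.1]
width: 0.0257
grasp_force: 10.0
```

>>> move_arm([
  [[0,0,0.008],[0,0,0],-0.8],
  [[0,0,0.007],[0,0,0],-0.8],
  [[0,0,0.005],[0,0,0],-0.8],
  [[0,0,0],[0,0,0],-0.8],
  [[0,0,0],[0,0,0],-0.8],
])

```text
clock: 20.95
tcp_pos: [0.524, -0.2458, 0.1026]
orientation: [[-0.148, 0.989, -0.0], [0.989, 0.148, -0.0], [-0.0, -0.0, -1.0]]
wrist_force: [0.5, 0.2, 0.2]
width: 0.0257
grasp_force: 10.0
```

>>> move_arm([
  [[0,0,0.004],[0,0,0],-0.8],
  [[0,0,0.004],[0,0,0],-0.8],
  [[0,0,0],[0,0,0],-0.8],
  [[0,0,0],[0,0,0],-0.8],
])

```text
clock: 21.35
tcp_pos: [0.5241, -0.2459, 0.1016]
orientation: [[-0.148, 0.989, 0.001], [0.989, 0.148, -0.0], [-0.001, 0.0, -1.0]]
wrist_force: [-1.3, 1.4, 5.0]
width: 0.0258
grasp_force: 10.0
```

Contact is 5 N at exactly the expected height, so the collar is on the rim. I'll release and rise.

>>> move_arm([
  [[0,0,0],[0,0,0],-0.3],
  [[0,0,0],[0,0,0],0],
  [[0,0,0],[0,0,0],0.3],
  [[0,0,0],[0,0,0],0.5],
  [[0,0,0],[0,0,0],0.5],
  [[0,0,0],[0,0,0],0.5],
  [[0,0,-0.04],[0,0,0],0.5],
  [[0,0,-0.1],[0,0,0],0.5],
  [[0,0,-0.15],[0,0,0],0.5],
  [[0,0,-0.15],[0,0,0],0.5],
  [[0,0,-0.1],[0,0,0],0.5],
  [[0,0,0],[0,0,0],0.5],
])

```text
clock: 22.55
tcp_pos: [0.5255, -0.2467, 0.213]
orientation: [[-0.148, 0.989, 0.006], [0.989, 0.148, -0.004], [-0.005, 0.005, -1.0]]
wrist_force: [0.4, 0.3, -0.2]
width: 0.0688
grasp_force: 0.0
```

```bash
python3 - <<'E'
from h import *
shift((.524,-.246,.2))
B=(.5235,-.246)
for n in ("wrist","scene","top"):
    c=manip.capture(n);im=c["image"]
    def circ(zz,r):
        P=np.array([proj(c,(B[0]+r*np.cos(a),B[1]+r*np.sin(a),zz)) for a in np.linspace(0,6.28,60)]);return np.r_[P.min(0),P.max(0)].round(1)
    print(n,"pred collar",circ(.105,.019),circ(.1,.019),"knob top",circ(.145,.013))
    u,v=proj(c,(*B,.12))
    for k in blobs(im,(14,60,140),(25,125,255),30):
        x=k.mean((0,1))
        if np.hypot(*(x-[u,v]))<40: print(" pale",x.round(1),cv2.boundingRect(k))
    for k in blobs(im,(105,120,40),(125,255,255),60): print(" blue",k.mean((0,1)).round(1),cv2.boundingRect(k),planar(c,k,.099) if n=="top" else "")
    for k in blobs(im,(8,150,50),(22,255,220),200):
        x=k.mean((0,1))
        if np.hypot(*(x-[u,v]))<60: print(" amber",x.round(1),cv2.boundingRect(k))
E
```

```text
t 22.55 tcp [ 0.5255 -0.2467  0.213 ] yaw_y 0.1491 tilt [ 0.006  -0.0039] F [ 0.4  0.3 -0.2] w 0.0688 g 0.0 -> units [ 0.0047 -0.0071  0.0647]
wrist pred collar [281.7 192.2 336.3 244.8] [282.1 190.7 335.8 242.4] knob top [287.5 216.6 330.4 257.3]
 pale [308.9 218.8] (282, 188, 54, 64)
 blue [245.  385.3] (213, 380, 65, 14) 
 blue [254.6 324.8] (224, 294, 65, 50) 
 amber [308.1 194.2] (264, 148, 90, 88)
scene pred collar [343.6 276.6 367.5 289.3] [343.6 279.2 367.4 292. ] knob top [347.6 257.  364.3 265.3]
 pale [353.8 284.4] (343, 279, 23, 10)
 pale [354.2 260.8] (347, 258, 15, 7)
 blue [375.3 348.9] (351, 317, 51, 73) 
 blue [227.8 198.5] (216, 190, 24, 19) 
 amber [350.8 311.6] (332, 284, 45, 63)
 amber [371.6 253.2] (358, 235, 27, 39)
top pred collar [406.8 235.2 425.5 254. ] [406.4 235.5 425.1 254.2] knob top [413.1 236.  426.4 249.2]
 pale [380.3 248.2] (377, 245, 8, 7)
 blue [193.8 285.3] (180, 272, 28, 28) (array([450.4, 201.8]), array([53.2, 54.3]))
 blue [475.6 264.3] (466, 252, 21, 27) (array([ 483. , -366.7]), array([37.3, 51.7]))
```

The stopper's collar and knob top match their home positions to 1–3 px in the wrist and scene views. The funnel is still in the ring and the gripper is clear, so I'm handing in.

```bash
python3 -c "
from station import manip
print(manip.sign_off())"
```

```text
the job is handed in; nothing more can be done
None
```

I've handed the job in at about 23 s of the 72 s allowed, though no verdict came back: by my last measurements the blue funnel hangs upright in the stand's ring, and the cork stopper is fully home in the bottle, which stands where it was.

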